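Set the repaired gadgets in their charging cradles

TASK

Four repaired gadgets lie on the bench: a phone in a thick black case, a square music player, a round aluminium speaker and a white earbud case with round ends. Set each one down flat, face up, inside the rim of the charging cradle of its own shape and size, centred on and lined up with the black outline there. Set them down gently without dropping any, and leave the yellow screwdriver lying where it is.

Things in the scene. Friction and masses are not known exactly. Their poses are not given: they have to be found in the camera images.
- phone: Smartphone in a thick black case, a plain oblong: 62 mm (own x) by 126 mm (own y, the long way), 14 mm thick, about 170 g. Origin: centre of its underside; z up out of the screen. Loose, starts flat on the bench, screen up. Either way round will do.
- player: Square music player of bare aluminium: 58 by 58 mm, 18 mm thick, about 90 g, with a small dark screen and a round white key on top. Origin: centre of its underside; z up out of the screen. Loose, starts flat on the bench, screen up. Sides along its own x and y; any quarter turn will do.
- speaker: Round mini speaker, an upright aluminium cylinder: diameter 58 mm, 32 mm tall, about 150 g, with a pattern of small black holes in its top face. Origin: centre of its underside; z up out of the top. Loose, starts flat on the bench, holes up. Its turn does not matter.
- earbuds: White earbud charging case, an oblong with fully round ends seen from above (upright sides): 42 mm wide (own x), 84 mm long (own y), 26 mm tall, about 60 g. Origin: centre of its underside; z up out of the lid. Loose, starts flat on the bench, lid up. Either way round will do.
- cradle_phone: White plastic charging cradle, oblong, for the phone: inside the rim 78 mm (own x) by 142 mm (own y), 86 by 150 mm outside. Fixed. Origin: centre of its underside; z up. Flat seat 6 mm above the bench; rim 4 mm thick, its top 8.5 mm above the bench. A flat black pad on the seat shows the device's outline at true size; the rim leaves 8 mm free round it.
- cradle_player: White plastic charging cradle, square, for the music player: inside the rim 74 by 74 mm, 82 by 82 mm outside, sides along its own x and y. Fixed. Origin: centre of its underside; z up. Flat seat 6 mm above the bench; rim 4 mm thick, its top 8.5 mm above the bench. A flat black pad on the seat shows the device's outline at true size; the rim leaves 8 mm free round it.
- cradle_speaker: White plastic charging cradle, round, for the speaker: inside the rim 74 mm diameter, 82 mm outside. Fixed. Origin: centre of its underside; z up. Flat seat 6 mm above the bench; rim 4 mm thick, its top 8.5 mm above the bench. A flat black pad on the seat shows the device's outline at true size; the rim leaves 8 mm free round it.
- cradle_earbuds: White plastic charging cradle, oblong with fully round ends, for the earbud case: inside the rim 58 mm wide (own x) by 100 mm long (own y), 66 by 108 mm outside. Fixed. Origin: centre of its underside; z up. Flat seat 6 mm above the bench; rim 4 mm thick, its top 8.5 mm above the bench. A flat black pad on the seat shows the device's outline at true size; the rim leaves 8 mm free round it.
- driver: Bystander: small precision screwdriver, square yellow handle 48 mm long with black end (own -x) and thin steel blade (own +x); 88 mm long, 10 mm wide and high, loose, lying among the devices. Origin: on the bench under the middle of its length. Not to be moved. (An opened phone in an aluminium shell with a green board showing also lies near the robot's base; it is no part of the job.)
Not all that is in view belongs to the job. What is shaped like the cradle_phone but blue is not meant.

How it is judged:
By the outcome, as a careful person would: the job done as asked, in the order asked, and still so for the second after the job is handed in, with the robot touching nothing.
It also fails if it takes over 99 s, if anything falls off the work surface, if the arm or the gripper's body presses on something with over 40 N, if the wrist force passes 120 N, or if a joint passes its speed limit or range.

ROBOT

A 7-joint arm with a two-finger parallel gripper is mounted at the origin on the work surface. World frame = base frame: x ahead of the robot, y to its left, z up, the work surface at z = 0. Lengths are in m, angles in rad, forces in N, time in s.
With the tool pointing down it reaches from about 0.4 to 0.875 m from the base axis. Payload 19.3 kg.
Tool frame: the origin (TCP) lies at the very end of the fingers, on their centre line; the grasp point (between the pads) lies 19 mm behind it; z points along the fingers, y is the line along which they close (so a half turn about z gives the same grasp; the last joint's range is limited). The gripper opens to 85 mm and grips with 20 to 120 N. Pads are 22 mm wide; open, the fingers measure 114 mm over their backs; the gripper's body (76 mm by 85 mm) begins 54 mm behind the grasp point. The pads swing forward as they close: fully open they stand 13 mm farther back than shut.
Start: joints at [1.033, 0.521, -0.036, 1.599, 0.021, 1.021, -0.113], TCP at [0.282, -0.558, 0.231] pointing down, gripper open.
Joint ranges: [-2.91, 2.91], [-0.3, 2.13], [-1.5, 1.42], [0.17, 2.43], [-1.26, 4.41], [0.16, 1.93], [-2.52, 2.52]. Speed limits (rad/s): [1.89, 1.89, 2.39, 2.39, 3.01, 3.01, 3.01].

INTERFACE

Orientations are given as [roll, pitch, yaw] about the fixed x, y, z axes, in that order (R = Rz(yaw) Ry(pitch) Rx(roll)).
In Python, from workcell import bot, grab_frame, calibration, job gives the robot as it stands.
- The arm moves only by the shell command python3 -m creep FILE [FORCE], which reads ROWS from the file FILE. ROWS is a JSON list of rows, 1 to 5 of them, each an object with the fields aperture (the finger opening in m), tx, ty, tz (the shift in m), rx, ry, rz (a rotation vector in rad); a field left out counts as zero (the opening has to be given); each row is the pose to reach, as a shift and turn from the pose commanded when the command began, along the tool's axes at that moment; what a row does not reach only later rows make up. A row lasts 1/8 s, in which the tool goes at most 0.0625 m and 0.188 rad, less where a joint would pass 70% of its speed; a pose out of reach is approached as far as the arm can. The fingers move at their own pace and stop on an object; FORCE is the grip in N (left out, the last holds). Time passes only in rows, so rows that do not move let the fingers close. It prints the time, the measured TCP pose, the force, the opening and the grip force at its end. Input that does not fit is refused with a message, and nothing moves.
- bot.observe(): the state, without advancing time (a new reading comes with each control period).
- grab_frame(name): name is "side" or "top"; returns (picture, depth): 480x640x3 uint8, blue, green, red; 480x640 float32, m along the optical axis (not along the pixel's ray), 0 where there is no reading.
- calibration(name): a dict with "vfov" (degrees; the focal length in pixels is half the picture's height over the tangent of half this angle, whatever the lens; pixels are square), "cx", "cy" (the principal point, pixels), "dist_coeffs" ([k1, k2, p1, p2, k3] as OpenCV has them; the pictures are not rectified), "eye" and "attitude" of the camera in the world. Camera axes: x right, y down, z forward; pixel columns grow to the right and rows downward; lengths in m; the calibration is good to about 2 mm. A picture is of the moment at which its call begins. calibration takes no time and is no camera call.
- job.job_done(): hands the job in; it is judged then, once.
The state is a dict: "clock": time; "qpos": joint angles; "qd": joint speeds; "joint_efforts": joint torques, N m; "position": TCP position; "tool_rot": TCP orientation; "force": force on the tool from outside, world axes, zero at the start; "moment": the same for the moment, N m; "grip_width": finger opening in m; "finger_force": force on a finger pad.
Only numpy, scipy, OpenCV 4.12 (cv2) and the standard library are available. Lean on these libraries where they do the work, as an engineer would, in place of code of your own. Each camera call takes 0.05 s, during which the arm holds its last target. There are 200 camera calls.

## Working session

There is one attempt and no reset: what is moved stays moved. The work goes in short steps, Python scripts to look and compute and a shell command to move; the robot and the scene stay as the last step left them, time stands still between calls to the robot, and variables do not carry over. Pictures are saved under pics/ and viewed, at most 14 in all, crops included, and the job is handed in when it is done.

```bash
ls; mkdir -p pics; python3 - <<'E'
from workcell import bot, grab_frame, calibration, job
import cv2,numpy as np
for n in("top","side"):
    p,d=grab_frame(n); cv2.imwrite(f"pics/{n}0.png",p); np.savez(f"{n}0.npz",p=p,d=d); print(n,calibration(n),d.min(),d.max())
s=bot.observe();print(s)
E
```

```text
pics
top {'vfov': 56.79078545022807, 'cx': 323.8219795052238, 'cy': 234.46690818571034, 'dist_coeffs': array([-0.04015558,  0.        ,  0.        ,  0.        ,  0.        ]), 'eye': array([0.32940982, 0.00264016, 0.94471143]), 'attitude': array([-2.97600522,  0.00579322, -1.5862806 ])} 0.0 1.5070345
side {'vfov': 45.265957809259895, 'cx': 324.7280642305139, 'cy': 232.9558975308739, 'dist_coeffs': array([0.00704503, 0.        , 0.        , 0.        , 0.        ]), 'eye': array([-0.27215537,  0.71103081,  1.25705445]), 'attitude': array([-2.43660209, -0.00532889, -2.34022893])} 0.0 3.1484792
{'clock': 0.1, 'qpos': array([ 1.0328122 ,  0.52194505, -0.03629023,  1.59992622,  0.02115105,
        1.02112443, -0.11279411]), 'qd': array([-6.59675176e-04, -1.38729225e-03, -4.80374664e-04, -6.16705895e-04,
       -3.54286872e-04,  5.23975817e-04, -2.70130472e-05]), 'joint_efforts': array([ 3.04921916e-03, -9.28488350e+01,  1.98387645e+00, -3.70533335e+01,
        1.81909458e-02,  5.30698104e-03,  1.17349045e-04]), 'position': array([ 0.28164636, -0.55760834,  0.2307984 ]), 'tool_rot': array([-3.14057371e+00,  4.86485804e-05,  4.67720759e-01]), 'force': array([-0.08640713,  0.31367055, -0.18744595]), 'moment': array([-0.0005192 ,  0.02424991,  0.01350275]), 'finger_force': 0.0, 'grip_width': 0.0856202071059333}
```

View pics/top0.png

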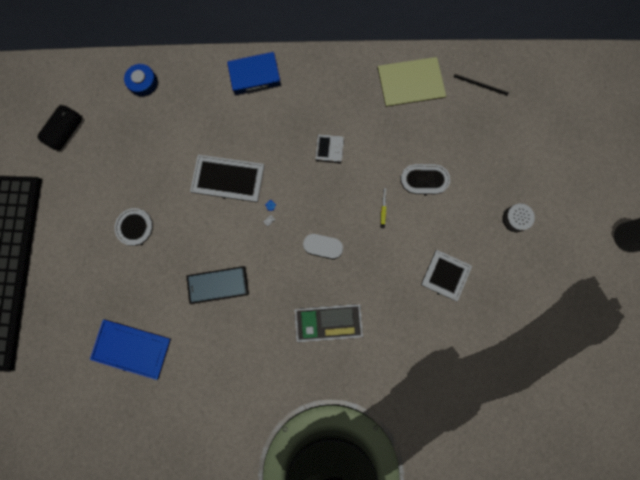

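View pics/side0.png

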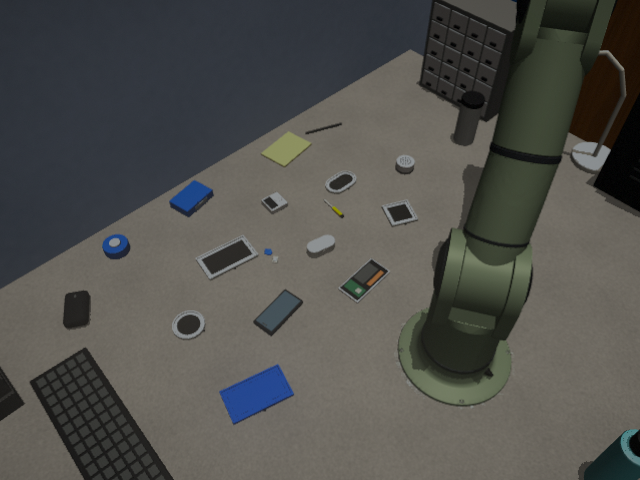

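Top picture: phone (217,285), player (330,148), speaker (519,217), earbuds (323,246), driver (384,208). Cradles: phone, white (228,178), with a blue lookalike at (130,349) that is not meant; player (447,275); speaker (133,227); earbuds (425,179). The opened phone at (328,323) is not part of the job. Next I measure in orthorectified crops, which also serve as the enlarged confirmation.

```bash
cat > h.py <<'E'
import cv2,numpy as np
from scipy.spatial.transform import Rotation as Ro
from workcell import bot,grab_frame,calibration
def cam(n):
    c=calibration(n); f=240/np.tan(np.radians(c["vfov"]/2))
    K=np.array([[f,0,c["cx"]],[0,f,c["cy"]],[0,0,1]]); return K,c["dist_coeffs"],np.array(c["eye"]),Ro.from_euler("xyz",c["attitude"]).as_matrix()
def proj(n,P):
    K,D,e,R=cam(n); Pc=(np.asarray(P,float)-e)@R
    return cv2.projectPoints(Pc.reshape(-1,1,3),np.zeros(3),np.zeros(3),K,D)[0].reshape(-1,2)
def back(n,uv,z):
    K,D,e,R=cam(n); q=cv2.undistortPoints(np.array(uv,float).reshape(-1,1,2),K,D).reshape(-1,2)
    r=np.c_[q,np.ones(len(q))]@R.T; return e+r*((z-e[2])/r[:,2])[:,None]
S=0.0005
def ortho(n,p,c,z,h=0.1):   # picture: right=-y, down=-x, S m/px
    N=int(2*h/S); i=np.arange(N)*S-h
    Y,X=np.meshgrid(c[1]-i,c[0]-i); X,Y=X.T if 0 else np.repeat((c[0]-i)[:,None],N,1),np.repeat((c[1]-i)[None],N,0)
    m=proj(n,np.stack([X,Y,np.full_like(X,z)],-1).reshape(-1,3)).astype(np.float32).reshape(N,N,2)
    return cv2.remap(p,m[...,0],m[...,1],cv2.INTER_CUBIC)
def o2w(uv,c,h=0.1): uv=np.asarray(uv); return np.array([c[0]+h-uv[1]*S,c[1]+h-uv[0]*S])
E
cat > meas.py <<'E'
from h import *
import sys
n=sys.argv[1]; Z=np.load(sys.argv[2]); p=Z["p"];d=Z["d"]
T={"phone":(217,285,.014),"player":(330,148,.018),"speaker":(519,217,.032),"earbuds":(323,246,.026),
"c_phone":(228,178,.006),"c_player":(447,275,.006),"c_speaker":(133,227,.006),"c_earbuds":(425,179,.006)}
tiles=[]
for k,(u,v,z) in T.items():
    c=back("top",[(u,v)],z)[0]; o=ortho(n,p,c,z); g=cv2.GaussianBlur(cv2.cvtColor(o,cv2.COLOR_BGR2GRAY),(5,5),0)
    dark=k=="phone" or k[:2]=="c_"
    r=120 if k!="c_phone" and k!="phone" else 160
    w=g[200-r:200+r,200-r:200+r]
    bg=np.median(g) if k[:2]!="c_" else np.percentile(w,90)
    fgv=np.percentile(w,2) if dark else np.percentile(w,97)
    t=(float(bg)+float(fgv))/2
    m=((g<t) if dark else (g>t)).astype(np.uint8)
    if k[:2]=="c_": # pad: component under centre
        pass
    cs=cv2.findContours(m,cv2.RETR_EXTERNAL,cv2.CHAIN_APPROX_NONE)[0]
    if k[:2]=="c_": cs=[q for q in cs if cv2.pointPolygonTest(q,(200,200),False)>=0] or cs
    q=max(cs,key=cv2.contourArea); 
    if not dark: q=cv2.convexHull(q)
    (cx,cy),(w_,h_),a=cv2.minAreaRect(q); M=cv2.moments(q)
    if h_<w_: w_,h_=h_,w_; a=a+90
    W=o2w((cx,cy),c); Cm=o2w((M["m10"]/M["m00"],M["m01"]/M["m00"]),c)
    # image angle a is of the short side (right=-y, down=-x): world direction = (-sin a,-cos a)
    th=np.degrees(np.arctan2(-np.cos(np.radians(a)),-np.sin(np.radians(a))))
    print(k,"rect",W.round(4),"mom",Cm.round(4),"mm %.1f x %.1f"%(w_*S*1e3,h_*S*1e3),"short-axis yaw %.1f"%((th+90)%180-90),"th",t, "depthz",round(float(d[v,u]),3) if n=="top" else "","r %.3f"%np.hypot(*W))
    cv2.drawContours(o,[q],-1,(0,0,255),1); cv2.drawContours(o,[cv2.boxPoints(cv2.minAreaRect(q)).astype(int)],-1,(0,255,0),1)
    tiles.append(cv2.resize(o,(200,200)))
cv2.imwrite(sys.argv[3],np.vstack([np.hstack(tiles[:4]),np.hstack(tiles[4:])]))
E
python3 meas.py top top0.npz pics/m_top.png; python3 meas.py side side0.npz pics/m_side.png
```

```text
phone rect [0.382  0.2305] mom [0.3821 0.2309] mm 64.1 x 129.3 short-axis yaw 8.1 th 69.0 depthz 0.928 r 0.446
player rect [ 0.6784 -0.0103] mom [ 0.677  -0.0124] mm 56.4 x 56.9 short-axis yaw 83.4 th 115.5 depthz 0.973 r 0.678
speaker rect [ 0.5148 -0.4118] mom [ 0.5146 -0.4119] mm 54.5 x 55.0 short-axis yaw -9.0 th 113.5 depthz 0.931 r 0.659
earbuds rect [0.4605 0.0087] mom [0.4606 0.0086] mm 41.3 x 82.8 short-axis yaw -13.5 th 116.5 depthz 0.927 r 0.461
c_phone rect [0.6164 0.2165] mom [0.6163 0.2165] mm 60.9 x 124.6 short-axis yaw -9.7 th 67.5 depthz 0.974 r 0.653
c_player rect [ 0.3954 -0.2517] mom [ 0.3954 -0.2517] mm 56.7 x 56.7 short-axis yaw -26.0 th 69.5 depthz 0.937 r 0.469
c_speaker rect [0.511  0.4198] mom [0.5109 0.4197] mm 55.0 x 55.2 short-axis yaw 63.4 th 65.5 depthz 0.956 r 0.661
c_earbuds rect [ 0.6072 -0.2183] mom [ 0.607  -0.2181] mm 40.2 x 81.7 short-axis yaw -1.1 th 68.0 depthz 0.975 r 0.645
phone rect [0.3763 0.2383] mom [0.3766 0.238 ] mm 66.2 x 129.8 short-axis yaw 8.5 th 73.0 depthz  r 0.445
player rect [ 0.6751 -0.0068] mom [ 0.671  -0.0119] mm 54.9 x 56.7 short-axis yaw 83.7 th 126.0 depthz  r 0.675
speaker rect [ 0.5121 -0.408 ] mom [ 0.5119 -0.4083] mm 54.5 x 55.0 short-axis yaw -90.0 th 126.0 depthz  r 0.655
earbuds rect [0.4581 0.0104] mom [0.4582 0.0107] mm 41.5 x 82.0 short-axis yaw -13.8 th 127.0 depthz  r 0.458
c_phone rect [0.614 0.219] mom [0.6144 0.2192] mm 61.9 x 126.2 short-axis yaw -9.5 th 84.5 depthz  r 0.652
c_player rect [ 0.3927 -0.2485] mom [ 0.3929 -0.2487] mm 57.4 x 58.0 short-axis yaw -26.0 th 82.0 depthz  r 0.465
c_speaker rect [0.5092 0.422 ] mom [0.5093 0.4219] mm 56.8 x 56.8 short-axis yaw 63.4 th 86.0 depthz  r 0.661
c_earbuds rect [ 0.6043 -0.2153] mom [ 0.6043 -0.2152] mm 41.2 x 81.7 short-axis yaw -1.5 th 83.0 depthz  r 0.642
```

View pics/m_top.png

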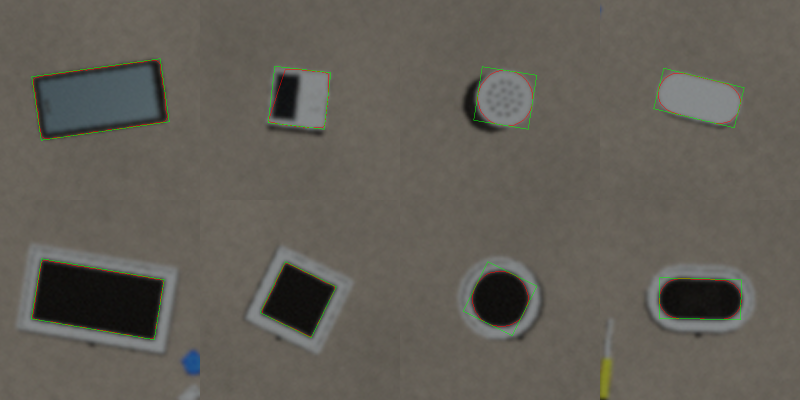

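The tile sheet confirms all eight: each contour fits its object and the sizes agree with the spec to 1–3 mm. The white oblong cradle, short-axis yaw -9.7°, is the phone's. The two cameras differ by a constant of about 3 mm, so I'll start from their mean and refine after the first placing.

```bash
cat > go.py <<'E'
import sys
from h import *
# go.py x y z yawdeg : shift and turn left, in the tool's axes
a=[float(v) for v in sys.argv[1:]]; s=bot.observe(); R=Ro.from_euler("xyz",s["tool_rot"]); G=Ro.from_euler("xyz",[np.pi,0,np.radians(a[3])])
print("d",R.inv().apply(np.array(a[:3])-s["position"]).round(4),"rv",(R.inv()*G).as_rotvec().round(3),"at",s["position"].round(4),"yaw",np.degrees(s["tool_rot"][2]).round(1),"F",s["force"].round(1),"q7",s["qpos"][6].round(2),"t",s["clock"])
E
python3 go.py 0.381 0.233 0.15 98.1
```

```text
d [ 0.4451 -0.6608  0.0815] rv [-1.000e-03 -1.000e-03 -1.244e+00] at [ 0.2816 -0.5576  0.2308] yaw 26.8 F [-0.1  0.3 -0.2] q7 -0.11 t 0.1
```

```bash
echo '[{"aperture": 0.085,"tx": 0.055,"ty": -0.03,"rz": -0.18},{"aperture": 0.085,"tx": 0.11,"ty": -0.06,"rz": -0.36},{"aperture": 0.085,"tx": 0.166,"ty": -0.09,"rz": -0.54},{"aperture": 0.085,"tx": 0.222,"ty": -0.118,"rz": -0.72},{"aperture": 0.085,"tx": 0.278,"ty": -0.148,"rz": -0.9}]' > path.dat && python3 -m creep path.dat 20; python3 go.py 0.5 0.05 0.2 98.1;python3 go.py 0.381 0.233 0.12 98.1
```

```text
clock: 0.72
position: [0.4626, -0.3007, 0.2313]
tool_rot: [-3.142, 0.0, 1.374]
force: [0.7, -2.0, 0.0]
grip_width: 0.0848
finger_force: 0.0
d [ 0.3512 -0.0321  0.0312] rv [-0.     0.    -0.339] at [ 0.4626 -0.3007  0.2313] yaw 78.7 F [ 0.7 -2.   0. ] q7 0.13 t 0.725
d [ 0.5074 -0.1846  0.1112] rv [-0.     0.    -0.339] at [ 0.4626 -0.3007  0.2313] yaw 78.7 F [ 0.7 -2.   0. ] q7 0.13 t 0.725
```

```bash
echo '[{"aperture": 0.085,"tx": 0.06,"rz": -0.1},{"aperture": 0.085,"tx": 0.12,"ty": -0.006,"tz": 0.01,"rz": -0.2},{"aperture": 0.085,"tx": 0.18,"ty": -0.012,"tz": 0.02,"rz": -0.34},{"aperture": 0.085,"tx": 0.24,"ty": -0.02,"tz": 0.03,"rz": -0.34},{"aperture": 0.085,"tx": 0.3,"ty": -0.03,"tz": 0.03,"rz": -0.34}]' > path.dat && python3 -m creep path.dat; python3 go.py 0.381 0.233 0.1 98.1
```

```text
clock: 1.35
position: [0.4924, -0.0008, 0.2006]
tool_rot: [-3.14, -0.0, 1.708]
force: [1.2, -0.5, 0.4]
grip_width: 0.0853
finger_force: 0.0
d [ 0.2468 -0.0784  0.1008] rv [-0.001 -0.    -0.005] at [ 0.4924 -0.0008  0.2006] yaw 97.8 F [ 1.2 -0.5  0.4] q7 -0.21 t 1.35
```

```bash
echo '[{"aperture": 0.085,"tx": 0.05,"ty": -0.015,"tz": 0.02},{"aperture": 0.085,"tx": 0.1,"ty": -0.03,"tz": 0.04},{"aperture": 0.085,"tx": 0.15,"ty": -0.046,"tz": 0.06},{"aperture": 0.085,"tx": 0.2,"ty": -0.062,"tz": 0.08},{"aperture": 0.085,"tx": 0.247,"ty": -0.078,"tz": 0.1,"rz": -0.005}]' > path.dat && python3 -m creep path.dat;echo '[{"aperture": 0.085},{"aperture": 0.085}]' > path.dat && python3 -m creep path.dat ; python3 go.py 0.381 0.233 0.004 98.1; python3 - <<'E'
from h import *
for n in("top","side"):
    p,d=grab_frame(n); cv2.imwrite(f"pics/{n}1.png",p)
    c=proj(n,[[.381,.233,.05]])[0].astype(int); print(n,c)
    if n=="side": cv2.imwrite("pics/s1c.png",cv2.resize(p[c[1]-75:c[1]+75,c[0]-100:c[0]+100],None,fx=4,fy=4))
E
```

```text
clock: 1.98
position: [0.381, 0.2329, 0.1006]
tool_rot: [-3.142, -0.0, 1.713]
force: [0.9, 0.2, -0.3]
grip_width: 0.0846
finger_force: 0.0
clock: 2.22
position: [0.382, 0.2311, 0.1012]
tool_rot: [-3.141, 0.0, 1.713]
force: [-0.0, 0.1, 1.0]
grip_width: 0.0849
finger_force: 0.0
d [ 0.002  -0.0006  0.0972] rv [-0.     0.     0.001] at [0.382  0.2311 0.1012] yaw 98.2 F [-0.   0.1  1. ] q7 -0.92 t 2.225
top [211 284]
side [277 301]
```

View pics/s1c.png

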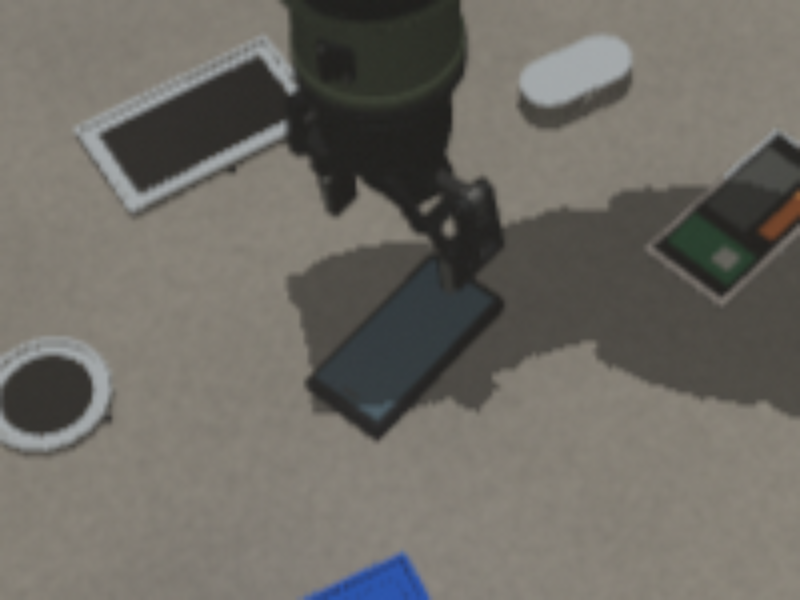

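The side crop shows the open fingers straddling the phone squarely above it, long axis across them. Descend.

```bash
echo '[{"aperture": 0.085,"tx": 0.001,"tz": 0.03},{"aperture": 0.085,"tx": 0.001,"tz": 0.06},{"aperture": 0.085,"tx": 0.001,"tz": 0.085},{"aperture": 0.085,"tx": 0.001,"tz": 0.092},{"aperture": 0.085,"tx": 0.001,"tz": 0.092}]' > path.dat && python3 -m creep path.dat;echo '[{"aperture": 0.085},{"aperture": 0.085,"tz": 0.002},{"aperture": 0.085,"tz": 0.002}]' > path.dat && python3 -m creep path.dat|head -4;echo '[{"aperture": 0.085}]' > path.dat && python3 -m creep path.dat |head -4; python3 go.py 0.381 0.233 0.004 98.1
```

```text
clock: 2.95
position: [0.3821, 0.2321, 0.0096]
tool_rot: [3.142, 0.0, 1.712]
force: [0.6, 0.8, -0.5]
grip_width: 0.0851
finger_force: 0.0
clock: 3.32
position: [0.3819, 0.2325, 0.0075]
tool_rot: [3.141, -0.0, 1.713]
force: [-0.4, -0.9, 1.0]
clock: 3.45
position: [0.3818, 0.2325, 0.0074]
tool_rot: [3.141, -0.0, 1.713]
force: [0.5, 0.4, 0.7]
d [ 0.0006 -0.0008  0.0034] rv [ 0.    -0.     0.001] at [0.3818 0.2325 0.0074] yaw 98.1 F [0.5 0.4 0.7] q7 -1.07 t 3.45
```

```bash
echo '[{"aperture": 0.085,"tz": 0.002},{"aperture": 0.085,"tz": 0.004},{"aperture": 0.085,"tz": 0.004}]' > path.dat && python3 -m creep path.dat|head -4;echo '[{"aperture": 0.07},{"aperture": 0.05},{"aperture": 0.05},{"aperture": 0.05}]' > path.dat && python3 -m creep path.dat 30; python3 go.py 0.381 0.233 0.004 98.1
```

```text
clock: 3.82
position: [0.3816, 0.2324, 0.0031]
tool_rot: [-3.141, 0.0, 1.713]
force: [0.7, -0.1, 0.4]
clock: 4.32
position: [0.3818, 0.2325, 0.0036]
tool_rot: [3.141, 0.0, 1.713]
force: [-0.8, -0.2, 8.1]
grip_width: 0.0605
finger_force: 30.6
d [ 0.0006 -0.0007 -0.0004] rv [0.    0.    0.001] at [0.3818 0.2325 0.0036] yaw 98.1 F [-0.8 -0.2  8.1] q7 -1.08 t 4.325
```

```bash
echo '[{"aperture": 0.05,"tz": -0.01},{"aperture": 0.05,"tz": -0.03},{"aperture": 0.05,"tz": -0.05},{"aperture": 0.05,"tz": -0.06},{"aperture": 0.05,"tz": -0.06}]' > path.dat && python3 -m creep path.dat; python3 go.py 0.6152 0.2177 0.06 80.4
```

```text
clock: 4.95
position: [0.3822, 0.2325, 0.0638]
tool_rot: [3.14, -0.0, 1.712]
force: [0.6, -0.9, -1.6]
grip_width: 0.0608
finger_force: 33.7
d [-0.0475  0.2286  0.004 ] rv [ 0.001 -0.001  0.309] at [0.3822 0.2325 0.0638] yaw 98.1 F [ 0.6 -0.9 -1.6] q7 -0.99 t 4.95
```

```bash
echo '[{"aperture": 0.05,"tx": -0.006,"ty": 0.03,"rz": 0.04},{"aperture": 0.05,"tx": -0.014,"ty": 0.07,"rz": 0.1},{"aperture": 0.05,"tx": -0.024,"ty": 0.115,"rz": 0.17},{"aperture": 0.05,"tx": -0.033,"ty": 0.16,"rz": 0.23},{"aperture": 0.05,"tx": -0.041,"ty": 0.2,"rz": 0.28}]' > path.dat && python3 -m creep path.dat >/dev/null;echo '[{"aperture": 0.05,"tx": -0.001,"ty": 0.018,"rz": 0.015},{"aperture": 0.05,"tx": -0.002,"ty": 0.028,"rz": 0.029},{"aperture": 0.05,"tx": -0.002,"ty": 0.028,"rz": 0.029},{"aperture": 0.05,"tx": -0.002,"ty": 0.028,"rz": 0.029}]' > path.dat && python3 -m creep path.dat; python3 go.py 0.6152 0.2177 0.06 80.4; python3 go.py 0.6152 0.2177 0.0096 80.4;
```

```text
clock: 6.08
position: [0.6121, 0.2147, 0.0631]
tool_rot: [-3.141, 0.0, 1.405]
force: [-0.1, -0.6, -1.6]
grip_width: 0.0608
finger_force: 33.7
d [0.0035 0.0025 0.0031] rv [-0.001  0.     0.002] at [0.6121 0.2147 0.0631] yaw 80.5 F [-0.1 -0.6 -1.6] q7 -0.88 t 6.075
d [0.0035 0.0026 0.0535] rv [-0.001  0.     0.002] at [0.6121 0.2147 0.0631] yaw 80.5 F [-0.1 -0.6 -1.6] q7 -0.88 t 6.075
```

```bash
echo '[{"aperture": 0.05,"tx": 0.0035,"ty": 0.0026,"tz": 0.01},{"aperture": 0.05,"tx": 0.0035,"ty": 0.0026,"tz": 0.025},{"aperture": 0.05,"tx": 0.0035,"ty": 0.0026,"tz": 0.036},{"aperture": 0.05,"tx": 0.0035,"ty": 0.0026,"tz": 0.042},{"aperture": 0.05,"tx": 0.0035,"ty": 0.0026,"tz": 0.042}]' > path.dat && python3 -m creep path.dat ;python3 go.py 0.6152 0.2177 0.0096 80.4; python3 - <<'E'
from h import *
t=[]
for n in("top","side"):
    p,d=grab_frame(n); c=proj(n,[[.6152,.2177,.02]])[0].astype(int); t.append(cv2.resize(p[c[1]-50:c[1]+50,c[0]-50:c[0]+50],None,fx=4,fy=4,interpolation=2))
cv2.imwrite("pics/ph2.png",np.hstack(t))
E
```

```text
clock: 6.7
position: [0.6159, 0.2173, 0.0207]
tool_rot: [-3.141, 0.0, 1.404]
force: [-1.1, 0.2, -1.3]
grip_width: 0.0604
finger_force: 33.7
d [ 0.0003 -0.0007  0.0111] rv [-0.001  0.     0.001] at [0.6159 0.2173 0.0207] yaw 80.4 F [-1.1  0.2 -1.3] q7 -0.9 t 6.7
```

View pics/ph2.png

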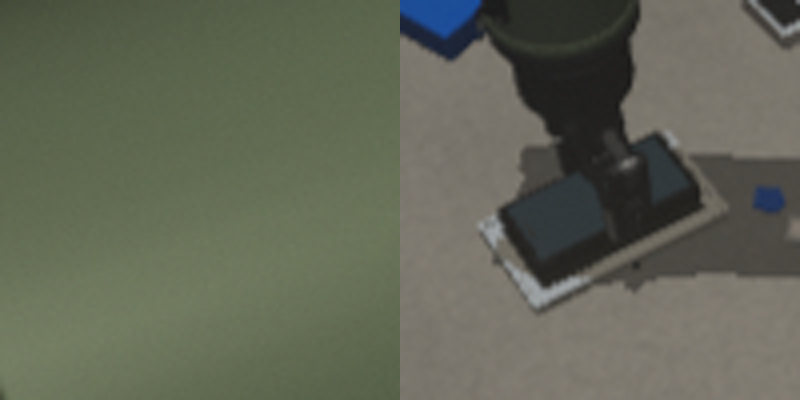

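The top view is blocked by the arm. The side view shows the phone level, within the white cradle's rim. Lower slowly.

```bash
echo '[{"aperture": 0.05,"tz": 0.003},{"aperture": 0.05,"tz": 0.006},{"aperture": 0.05,"tz": 0.009},{"aperture": 0.05,"tz": 0.009}]' > path.dat && python3 -m creep path.dat ; echo '[{"aperture": 0.05,"tz": 0.001},{"aperture": 0.05,"tz": 0.001}]' > path.dat && python3 -m creep path.dat;echo '[{"aperture": 0.05,"tz": 0.001},{"aperture": 0.05,"tz": 0.001}]' > path.dat && python3 -m creep path.dat
```

```text
clock: 7.3
position: [0.616, 0.2174, 0.012]
tool_rot: [-3.141, 0.0, 1.404]
force: [0.2, -0.1, -2.9]
grip_width: 0.0604
finger_force: 33.7
clock: 7.55
position: [0.6162, 0.2174, 0.0113]
tool_rot: [-3.142, -0.0, 1.404]
force: [1.0, 0.4, -1.3]
grip_width: 0.0608
finger_force: 33.7
clock: 7.8
position: [0.6161, 0.2174, 0.0103]
tool_rot: [-3.142, 0.0, 1.404]
force: [0.7, 0.5, -1.5]
grip_width: 0.0609
finger_force: 33.7
```

```bash
for i in 1; do echo '[{"aperture": 0.05,"tz": 0.0005},{"aperture": 0.05,"tz": 0.0005}]' > path.dat && python3 -m creep path.dat | grep -E "pos|force"; echo '[{"aperture": 0.05,"tz": 0.0005},{"aperture": 0.05,"tz": 0.0005}]' > path.dat && python3 -m creep path.dat| grep -E "pos|force";  done
```

```text
position: [0.6162, 0.2174, 0.0098]
force: [-0.6, 0.9, -1.5]
finger_force: 33.7
position: [0.6162, 0.2174, 0.0097]
force: [-2.7, -1.5, 6.5]
finger_force: 34.4
```

```bash
echo '[{"aperture": 0.064},{"aperture": 0.07},{"aperture": 0.08},{"aperture": 0.085},{"aperture": 0.085}]' > path.dat && python3 -m creep path.dat 20; echo '[{"aperture": 0.085,"tz": -0.01},{"aperture": 0.085,"tz": -0.04},{"aperture": 0.085,"tz": -0.08},{"aperture": 0.085,"tz": -0.11},{"aperture": 0.085,"tz": -0.11}]' > path.dat && python3 -m creep path.dat | head -2; python3 go.py 0.677 -0.009 0.12 83.4
```

```text
clock: 8.93
position: [0.6162, 0.2174, 0.0093]
tool_rot: [3.142, -0.0, 1.404]
force: [-0.9, -0.7, 0.9]
grip_width: 0.0847
finger_force: 0.0
clock: 9.55
position: [0.6174, 0.2179, 0.1225]
d [-0.2138  0.0965  0.0024] rv [ 0.004 -0.002 -0.052] at [0.6174 0.2179 0.1225] yaw 80.4 F [ 0.7  0.5 -0.4] q7 -0.85 t 9.55
```

```bash
echo '[{"aperture": 0.085,"tx": -0.05,"ty": 0.023},{"aperture": 0.085,"tx": -0.1,"ty": 0.046,"rz": -0.02},{"aperture": 0.085,"tx": -0.15,"ty": 0.07,"rz": -0.05},{"aperture": 0.085,"tx": -0.2,"ty": 0.093,"rz": -0.05},{"aperture": 0.085,"tx": -0.213,"ty": 0.096,"rz": -0.052}]' > path.dat && python3 -m creep path.dat >/dev/null; echo '[{"aperture": 0.085,"tz": 0.03},{"aperture": 0.085,"tz": 0.03},{"aperture": 0.085,"tz": 0.03}]' > path.dat && python3 -m creep path.dat | head -2; python3 go.py 0.677 -0.009 0.01 83.4; cat > chk.py <<'E'
from h import *
import sys
k=sys.argv[1]; 
T={"phone":(.6164,.2165,.020,80.3),"player":(.3954,-.2517,.024,64),"speaker":(.511,.4198,.038,0),"earbuds":(.6072,-.2183,.032,88.8)}[k]
t=[]
for n in("top","side"):
    p,d=grab_frame(n); np.savez(f"{k}_{n}.npz",p=p,d=d)
    c=T[:2]; 
    for z in (T[2],.0085): t.append(cv2.resize(ortho(n,p,c,z),(300,300)) if 0 else ortho(n,p,c,z)[0:400,0:400])
cv2.imwrite(sys.argv[2],cv2.resize(np.vstack([np.hstack(t[:2]),np.hstack(t[2:])]),(600,600)))
E
python3 chk.py phone pics/ph3.png
```

```text
clock: 10.55
position: [0.6755, -0.0077, 0.09]
d [-0.0011  0.0016  0.08  ] rv [ 0.    -0.     0.001] at [ 0.6755 -0.0077  0.09  ] yaw 83.5 F [-1.1  0.5  0.2] q7 -0.46 t 10.55
```

View pics/ph3.png

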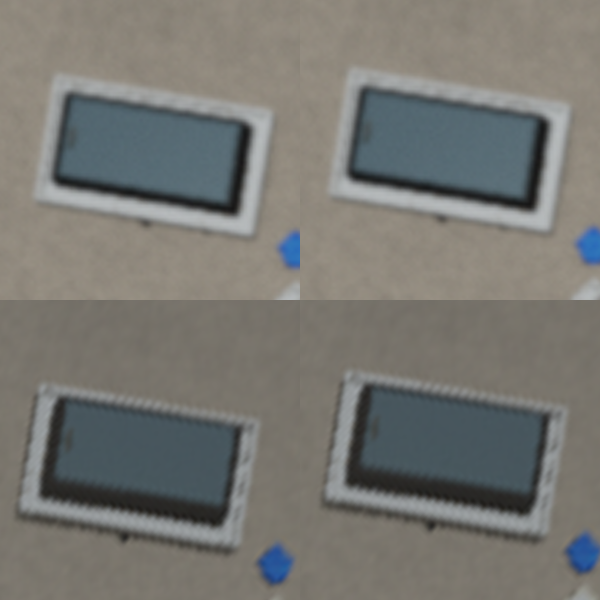

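The phone lies flat inside the white rim in both views. Quantify its offset using the screen's rectangle.

```bash
cat > scr.py <<'E'
from h import *
def screen(n,p,c,z):
    o=ortho(n,p,c,z).astype(int); g=cv2.GaussianBlur((o[...,0]-o[...,2]).astype(np.float32),(5,5),0)
    m=(g>np.percentile(g[160:240,160:240],50)/2).astype(np.uint8); m=cv2.morphologyEx(m,cv2.MORPH_CLOSE,np.ones((25,25)))
    q=[q for q in cv2.findContours(m,0,1)[0] if cv2.pointPolygonTest(q,(200,200),False)>=0][0]; r=cv2.minAreaRect(q); return o2w(r[0],c).round(4),np.array(r[1])*S*1e3,r[2]
for n in("top","side"):
    o=np.array([0,0]) if n=="top" else np.array([-.0024,.0028])
    print(n,"orig",screen(n,np.load(n+"0.npz")["p"],np.array([.3823,.2316])+o,.014),"now",screen(n,np.load(f"phone_{n}.npz")["p"],np.array([.6164,.2165])+o,.020))
E
python3 scr.py
```

```text
top orig (array([0.3825, 0.2326]), array([ 54.24675751, 115.39709473]), 81.68487548828125) now (array([0.6165, 0.2173]), array([115.68418884,  54.45051193]), 9.410981178283691)
side orig (array([0.3805, 0.2352]), array([ 53.24514389, 114.40988922]), 81.8698959350586) now (array([0.6147, 0.2201]), array([114.46406555,  53.75762939]), 9.272601127624512)
```

Phone is within about 1 mm and 0.4° of its outline. The top camera agrees with the robot frame to ~0.5 mm, so I use it directly. Player next.

```bash
echo '[{"aperture": 0.085}]' > path.dat && python3 -m creep path.dat | head -2; python3 go.py 0.6775 -0.0097 0.004 83.4
```

```text
clock: 10.78
position: [0.6757, -0.0083, 0.0901]
d [-0.0012  0.0018  0.0861] rv [ 0.001 -0.     0.001] at [ 0.6757 -0.0083  0.0901] yaw 83.4 F [ 0.1  0.4 -0.4] q7 -0.46 t 10.775
```

```bash
echo '[{"aperture": 0.085,"tx": -0.001,"ty": 0.002,"tz": 0.02},{"aperture": 0.085,"tx": -0.001,"ty": 0.002,"tz": 0.045},{"aperture": 0.085,"tx": -0.001,"ty": 0.002,"tz": 0.068},{"aperture": 0.085,"tx": -0.001,"ty": 0.002,"tz": 0.08},{"aperture": 0.085,"tx": -0.001,"ty": 0.002,"tz": 0.08}]' > path.dat && python3 -m creep path.dat | head -2;echo '[{"aperture": 0.085,"tz": 0.002},{"aperture": 0.085,"tz": 0.004},{"aperture": 0.085,"tz": 0.004}]' > path.dat && python3 -m creep path.dat|grep -E "pos|^force";  python3 go.py 0.6775 -0.0097 0.004 83.4
```

```text
clock: 11.4
position: [0.6768, -0.0097, 0.0083]
position: [0.6774, -0.0099, 0.0055]
force: [-0.3, 0.8, -0.1]
d [0.0002 0.0001 0.0015] rv [ 0. -0.  0.] at [ 0.6774 -0.0099  0.0055] yaw 83.4 F [-0.3  0.8 -0.1] q7 -0.49 t 11.775
```

```bash
echo '[{"aperture": 0.07,"tz": 0.001},{"aperture": 0.05,"tz": 0.001},{"aperture": 0.045,"tz": 0.001},{"aperture": 0.045,"tz": 0.001},{"aperture": 0.045,"tz": 0.001}]' > path.dat && python3 -m creep path.dat 30; python3 go.py 0.6775 -0.0097 0.004 83.4;  echo '[{"aperture": 0.045,"tz": -0.01},{"aperture": 0.045,"tz": -0.03},{"aperture": 0.045,"tz": -0.05},{"aperture": 0.045,"tz": -0.07},{"aperture": 0.045,"tz": -0.07}]' > path.dat && python3 -m creep path.dat; python3 go.py 0.3954 -0.2514 0.07 64
```

```text
clock: 12.4
position: [0.6773, -0.0099, 0.0045]
tool_rot: [3.142, 0.0, 1.456]
force: [-1.7, 0.3, 5.7]
grip_width: 0.0572
finger_force: 32.5
d [0.0002 0.0002 0.0005] rv [0. 0. 0.] at [ 0.6773 -0.0099  0.0045] yaw 83.4 F [-1.7  0.3  5.7] q7 -0.49 t 12.4
clock: 13.02
position: [0.6784, -0.0099, 0.0767]
tool_rot: [3.138, -0.0, 1.455]
force: [0.4, 0.0, -1.1]
grip_width: 0.0572
finger_force: 32.7
d [-0.2725 -0.2533  0.0058] rv [ 0.003 -0.001  0.338] at [ 0.6784 -0.0099  0.0767] yaw 83.4 F [ 0.4  0.  -1.1] q7 -0.46 t 13.025
```

```bash
echo '[{"aperture": 0.045,"tx": -0.02,"ty": -0.018,"rz": 0.03},{"aperture": 0.045,"tx": -0.05,"ty": -0.046,"rz": 0.07},{"aperture": 0.045,"tx": -0.085,"ty": -0.08,"rz": 0.12},{"aperture": 0.045,"tx": -0.12,"ty": -0.112,"rz": 0.17},{"aperture": 0.045,"tx": -0.155,"ty": -0.144,"rz": 0.22}]' > path.dat && python3 -m creep path.dat >/dev/null; python3 go.py 0.3954 -0.2514 0.07 64
```

```text
d [-0.1369 -0.0787  0.0041] rv [-0.     0.     0.117] at [ 0.5149 -0.1482  0.074 ] yaw 70.7 F [ 0.6 -1.4 -0.6] q7 -0.47 t 13.65
```

```bash
echo '[{"aperture": 0.045,"tx": -0.035,"ty": -0.02,"rz": 0.03},{"aperture": 0.045,"tx": -0.075,"ty": -0.043,"rz": 0.07},{"aperture": 0.045,"tx": -0.11,"ty": -0.063,"rz": 0.1},{"aperture": 0.045,"tx": -0.133,"ty": -0.0765,"rz": 0.117},{"aperture": 0.045,"tx": -0.137,"ty": -0.0787,"rz": 0.117}]' > path.dat && python3 -m creep path.dat >/dev/null;echo '[{"aperture": 0.045,"tz": 0.02},{"aperture": 0.045,"tz": 0.02},{"aperture": 0.045,"tz": 0.02}]' > path.dat && python3 -m creep path.dat |head -2; python3 go.py 0.3954 -0.2514 0.022 64
```

```text
clock: 14.65
position: [0.3975, -0.2504, 0.0546]
d [-0.0019 -0.0015  0.0326] rv [-0.    -0.     0.003] at [ 0.3975 -0.2504  0.0546] yaw 64.2 F [-0.9  0.8 -1.5] q7 -0.35 t 14.65
```

```bash
echo '[{"aperture": 0.045,"tx": -0.0018,"ty": -0.0015,"tz": 0.012,"rz": 0.002},{"aperture": 0.045,"tx": -0.0018,"ty": -0.0015,"tz": 0.025,"rz": 0.002},{"aperture": 0.045,"tx": -0.0018,"ty": -0.0015,"tz": 0.032,"rz": 0.002},{"aperture": 0.045,"tx": -0.0018,"ty": -0.0015,"tz": 0.032,"rz": 0.002}]' > path.dat && python3 -m creep path.dat |head -2;echo '[{"aperture": 0.045,"tz": 0.003},{"aperture": 0.045,"tz": 0.006},{"aperture": 0.045,"tz": 0.006},{"aperture": 0.045,"tz": 0.006}]' > path.dat && python3 -m creep path.dat |grep -E "pos|^force"; python3 go.py 0.3954 -0.2514 0.0105 64
```

```text
clock: 15.15
position: [0.3947, -0.2514, 0.0216]
position: [0.395, -0.2518, 0.0164]
force: [0.0, 0.3, -1.7]
d [0.0005 0.0002 0.0059] rv [ 0. -0. -0.] at [ 0.395  -0.2518  0.0164] yaw 64.0 F [ 0.   0.3 -1.7] q7 -0.38 t 15.65
```

```bash
echo '[{"aperture": 0.045,"tx": 0.0003,"tz": 0.002},{"aperture": 0.045,"tx": 0.0003,"tz": 0.0045},{"aperture": 0.045,"tx": 0.0003,"tz": 0.0045}]' > path.dat && python3 -m creep path.dat |grep -E "pos|^force"; echo '[{"aperture": 0.045,"tz": 0.0005},{"aperture": 0.045,"tz": 0.0005}]' > path.dat && python3 -m creep path.dat |grep -E "pos|^force";echo '[{"aperture": 0.045,"tz": 0.0005},{"aperture": 0.045,"tz": 0.0005}]' > path.dat && python3 -m creep path.dat |grep -E "pos|^force"
```

```text
position: [0.395, -0.2514, 0.0116]
force: [0.1, -0.5, -2.4]
position: [0.3951, -0.2515, 0.0113]
force: [0.2, 0.4, -1.5]
position: [0.3951, -0.2515, 0.0108]
force: [0.2, 0.5, -0.4]
```

```bash
echo '[{"aperture": 0.045,"tz": 0.0005},{"aperture": 0.045,"tz": 0.0005}]' > path.dat && python3 -m creep path.dat |grep -E "pos|^force"; echo '[{"aperture": 0.045,"tz": 0.0003},{"aperture": 0.045,"tz": 0.0003}]' > path.dat && python3 -m creep path.dat |grep -E "pos|^force"
```

```text
position: [0.3951, -0.2515, 0.0105]
force: [0.1, 0.7, 5.0]
position: [0.3951, -0.2515, 0.0104]
force: [-2.2, 1.2, 14.1]
```

```bash
echo '[{"aperture": 0.06,"tz": -0.0003},{"aperture": 0.07,"tz": -0.0003},{"aperture": 0.08,"tz": -0.0003},{"aperture": 0.085,"tz": -0.0003},{"aperture": 0.085,"tz": -0.0003}]' > path.dat && python3 -m creep path.dat 20; echo '[{"aperture": 0.085,"tz": -0.01},{"aperture": 0.085,"tz": -0.03},{"aperture": 0.085,"tz": -0.06},{"aperture": 0.085,"tz": -0.08},{"aperture": 0.085,"tz": -0.08}]' > path.dat && python3 -m creep path.dat | head -2; python3 go.py 0.5146 -0.4115 0.09 64
```

```text
clock: 17.65
position: [0.3951, -0.2515, 0.0103]
tool_rot: [-3.142, -0.0, 1.117]
force: [-0.2, -0.1, -0.1]
grip_width: 0.0849
finger_force: 0.0
clock: 18.27
position: [0.3957, -0.252, 0.092]
d [-0.0911  0.1768  0.0025] rv [ 0.003  0.    -0.001] at [ 0.3957 -0.252   0.092 ] yaw 64.0 F [-0.1 -0.9 -0.5] q7 -0.31 t 18.275
```

```bash
echo '[{"aperture": 0.085,"tx": -0.02,"ty": 0.04},{"aperture": 0.085,"tx": -0.045,"ty": 0.088},{"aperture": 0.085,"tx": -0.07,"ty": 0.135},{"aperture": 0.085,"tx": -0.091,"ty": 0.1768},{"aperture": 0.085,"tx": -0.091,"ty": 0.1768}]' > path.dat && python3 -m creep path.dat >/dev/null; echo '[{"aperture": 0.085,"tz": 0.01},{"aperture": 0.085,"tz": 0.03},{"aperture": 0.085,"tz": 0.03}]' > path.dat && python3 -m creep path.dat | head -2; python3 go.py 0.5146 -0.4115 0.008 64; python3 chk.py player pics/pl3.png
```

```text
clock: 19.27
position: [0.5129, -0.4096, 0.0581]
d [-0.001   0.0026  0.0501] rv [-0.003 -0.001  0.   ] at [ 0.5129 -0.4096  0.0581] yaw 64.0 F [-0.9 -0.5 -0.2] q7 -0.12 t 19.275
```

View pics/pl3.png

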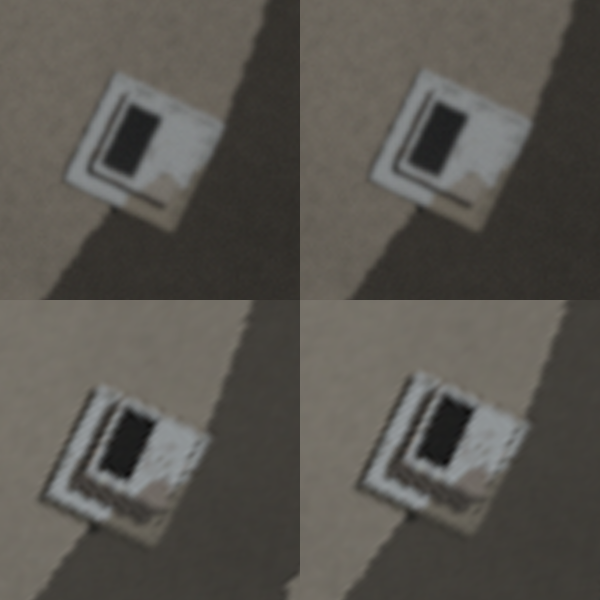

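The player sits inside the square rim with its sides parallel (partly in the arm's shadow; final check later). Speaker now.

```bash
echo '[{"aperture": 0.085,"tx": -0.0005,"ty": 0.002,"tz": 0.012},{"aperture": 0.085,"tx": -0.0005,"ty": 0.002,"tz": 0.025},{"aperture": 0.085,"tx": -0.0005,"ty": 0.002,"tz": 0.038},{"aperture": 0.085,"tx": -0.0005,"ty": 0.002,"tz": 0.044},{"aperture": 0.085,"tx": -0.0005,"ty": 0.002,"tz": 0.044}]' > path.dat && python3 -m creep path.dat >/dev/null;echo '[{"aperture": 0.085,"tz": 0.002},{"aperture": 0.085,"tz": 0.004},{"aperture": 0.085,"tz": 0.004}]' > path.dat && python3 -m creep path.dat|grep -E "pos|^force";  python3 go.py 0.5146 -0.4115 0.008 64
```

```text
position: [0.5156, -0.4122, 0.0123]
force: [-0.6, 0.4, -0.0]
d [ 0.0002 -0.0012  0.0043] rv [ 0.  0. -0.] at [ 0.5156 -0.4122  0.0123] yaw 64.0 F [-0.6  0.4 -0. ] q7 -0.14 t 20.375
```

```bash
echo '[{"aperture": 0.08,"ty": -0.001,"tz": 0.004},{"aperture": 0.065,"ty": -0.001,"tz": 0.004},{"aperture": 0.045,"ty": -0.001,"tz": 0.004},{"aperture": 0.045,"ty": -0.001,"tz": 0.004},{"aperture": 0.045,"ty": -0.001,"tz": 0.004}]' > path.dat && python3 -m creep path.dat 30; python3 go.py 0.5146 -0.4115 0.008 64;  echo '[{"aperture": 0.045,"tz": -0.01},{"aperture": 0.045,"tz": -0.03},{"aperture": 0.045,"tz": -0.05},{"aperture": 0.045,"tz": -0.08},{"aperture": 0.045,"tz": -0.08}]' > path.dat && python3 -m creep path.dat; python3 go.py 0.66 0 0.09 90;python3 go.py 0.511 0.42 0.09 90
```

```text
clock: 21.0
position: [0.5147, -0.4117, 0.0084]
tool_rot: [-3.142, 0.0, 1.117]
force: [-1.2, 0.3, 2.7]
grip_width: 0.0567
finger_force: 32.4
d [ 0.0001 -0.0002  0.0004] rv [-0.  0. -0.] at [ 0.5147 -0.4117  0.0084] yaw 64.0 F [-1.2  0.3  2.7] q7 -0.14 t 21.0
clock: 21.62
position: [0.5159, -0.4127, 0.0919]
tool_rot: [3.137, 0.001, 1.116]
force: [-0.2, -0.6, -1.6]
grip_width: 0.0566
finger_force: 32.7
d [ 0.434  -0.0517  0.0012] rv [ 0.004  0.002 -0.454] at [ 0.5159 -0.4127  0.0919] yaw 64.0 F [-0.2 -0.6 -1.6] q7 -0.11 t 21.625
d [ 7.460e-01 -3.699e-01 -5.000e-04] rv [ 0.004  0.002 -0.454] at [ 0.5159 -0.4127  0.0919] yaw 64.0 F [-0.2 -0.6 -1.6] q7 -0.11 t 21.625
```

```bash
echo '[{"aperture": 0.045,"tx": 0.02,"ty": -0.01},{"aperture": 0.045,"tx": 0.06,"ty": -0.03},{"aperture": 0.045,"tx": 0.105,"ty": -0.052},{"aperture": 0.045,"tx": 0.15,"ty": -0.074},{"aperture": 0.045,"tx": 0.195,"ty": -0.097}]' > path.dat && python3 -m creep path.dat >/dev/null; echo '[{"aperture": 0.045,"tx": 0.045,"ty": -0.022},{"aperture": 0.045,"tx": 0.09,"ty": -0.045},{"aperture": 0.045,"tx": 0.135,"ty": -0.067},{"aperture": 0.045,"tx": 0.18,"ty": -0.089},{"aperture": 0.045,"tx": 0.22,"ty": -0.11}]' > path.dat && python3 -m creep path.dat >/dev/null; echo '[{"aperture": 0.045,"tx": 0.04,"ty": -0.02},{"aperture": 0.045,"tx": 0.08,"ty": -0.04},{"aperture": 0.045,"tx": 0.12,"ty": -0.06},{"aperture": 0.045,"tx": 0.16,"ty": -0.08},{"aperture": 0.045,"tx": 0.2,"ty": -0.1}]' > path.dat && python3 -m creep path.dat; python3 go.py 0.511 0.42 0.09 64
```

```text
clock: 23.5
position: [0.5083, 0.2771, 0.0885]
tool_rot: [3.141, -0.0, 1.117]
force: [0.5, -0.2, -1.7]
grip_width: 0.057
finger_force: 32.7
d [ 0.1296 -0.0603 -0.0015] rv [ 0. -0. -0.] at [0.5083 0.2771 0.0885] yaw 64.0 F [ 0.5 -0.2 -1.7] q7 -1.3 t 23.5
```

```bash
echo '[{"aperture": 0.045,"tx": 0.035,"ty": -0.017},{"aperture": 0.045,"tx": 0.07,"ty": -0.034},{"aperture": 0.045,"tx": 0.105,"ty": -0.05},{"aperture": 0.045,"tx": 0.126,"ty": -0.06},{"aperture": 0.045,"tx": 0.1295,"ty": -0.0605}]' > path.dat && python3 -m creep path.dat >/dev/null; echo '[{"aperture": 0.045,"tz": 0.02},{"aperture": 0.045,"tz": 0.045},{"aperture": 0.045,"tz": 0.055},{"aperture": 0.045,"tz": 0.055},{"aperture": 0.045,"tz": 0.055}]' > path.dat && python3 -m creep path.dat |head -2; python3 go.py 0.511 0.4197 0.0144 64
```

```text
clock: 24.75
position: [0.5114, 0.4186, 0.0339]
d [ 0.0008 -0.0009  0.0195] rv [ 0.    -0.001 -0.001] at [0.5114 0.4186 0.0339] yaw 64.0 F [-0.4 -0.8 -1.5] q7 -1.47 t 24.75
```

```bash
echo '[{"aperture": 0.045,"tx": 0.0005,"ty": -0.0006,"tz": 0.006},{"aperture": 0.045,"tx": 0.0005,"ty": -0.0006,"tz": 0.013},{"aperture": 0.045,"tx": 0.0005,"ty": -0.0006,"tz": 0.017},{"aperture": 0.045,"tx": 0.0005,"ty": -0.0006,"tz": 0.017},{"aperture": 0.045,"tx": 0.0005,"ty": -0.0006,"tz": 0.017}]' > path.dat && python3 -m creep path.dat |grep -E "pos|^force"; python3 go.py 0.511 0.4197 0.0144 64;  echo '[{"aperture": 0.045,"tz": 0.0007},{"aperture": 0.045,"tz": 0.0007}]' > path.dat && python3 -m creep path.dat |grep -E "pos|^force"
```

```text
position: [0.5107, 0.4194, 0.0164]
force: [0.1, 0.9, -2.4]
d [0.0004 0.0001 0.002 ] rv [ 0. -0. -0.] at [0.5107 0.4194 0.0164] yaw 64.0 F [ 0.1  0.9 -2.4] q7 -1.47 t 25.375
position: [0.5107, 0.4193, 0.0157]
force: [0.4, 0.1, -1.8]
```

```bash
echo '[{"aperture": 0.045,"tx": 0.0003,"tz": 0.0007},{"aperture": 0.045,"tx": 0.0003,"tz": 0.0007}]' > path.dat && python3 -m creep path.dat |grep -E "pos|^force";  echo '[{"aperture": 0.045,"tz": 0.0004},{"aperture": 0.045,"tz": 0.0004}]' > path.dat && python3 -m creep path.dat |grep -E "pos|^force"
```

```text
position: [0.5107, 0.4196, 0.0148]
force: [0.5, -0.3, -1.8]
position: [0.5108, 0.4195, 0.0145]
force: [-0.5, -0.2, -2.7]
```

```bash
echo '[{"aperture": 0.045,"tz": 0.0003},{"aperture": 0.045,"tz": 0.0003}]' > path.dat && python3 -m creep path.dat |grep -E "pos|^force"
```

```text
position: [0.5108, 0.4196, 0.0144]
force: [-2.1, -1.2, 2.5]
```

Contact. Release, rise, and move on to the earbuds.

```bash
echo '[{"aperture": 0.06},{"aperture": 0.07},{"aperture": 0.08},{"aperture": 0.085},{"aperture": 0.085}]' > path.dat && python3 -m creep path.dat 20; echo '[{"aperture": 0.085,"tz": -0.01},{"aperture": 0.085,"tz": -0.03},{"aperture": 0.085,"tz": -0.06},{"aperture": 0.085,"tz": -0.08},{"aperture": 0.085,"tz": -0.08}]' > path.dat && python3 -m creep path.dat | head -2; python3 go.py 0.4605 0.009 0.09 76.5
```

```text
clock: 27.0
position: [0.5108, 0.4195, 0.0142]
tool_rot: [-3.142, -0.0, 1.117]
force: [-0.0, 0.5, -0.1]
grip_width: 0.0853
finger_force: 0.0
clock: 27.62
position: [0.5116, 0.4201, 0.0965]
d [-0.3919  0.1345  0.0056] rv [ 0.002 -0.003 -0.219] at [0.5116 0.4201 0.0965] yaw 64.0 F [-0.2  0.1 -0.2] q7 -1.44 t 27.625
```

```bash
echo '[{"aperture": 0.085,"tx": -0.04,"ty": 0.014,"rz": -0.03},{"aperture": 0.085,"tx": -0.09,"ty": 0.031,"rz": -0.08},{"aperture": 0.085,"tx": -0.14,"ty": 0.048,"rz": -0.13},{"aperture": 0.085,"tx": -0.19,"ty": 0.065,"rz": -0.18},{"aperture": 0.085,"tx": -0.24,"ty": 0.082,"rz": -0.219}]' > path.dat && python3 -m creep path.dat >/dev/null; python3 go.py 0.4605 0.009 0.07 76.5
```

```text
d [-0.157   0.0188  0.0239] rv [-0.001  0.     0.002] at [0.4785 0.1661 0.0939] yaw 76.6 F [ 1.4  0.3 -0.1] q7 -0.99 t 28.25
```

```bash
echo '[{"aperture": 0.085,"tx": -0.05,"ty": 0.006},{"aperture": 0.085,"tx": -0.1,"ty": 0.012,"tz": 0.01},{"aperture": 0.085,"tx": -0.145,"ty": 0.018,"tz": 0.018},{"aperture": 0.085,"tx": -0.156,"ty": 0.019,"tz": 0.022},{"aperture": 0.085,"tx": -0.156,"ty": 0.019,"tz": 0.022}]' > path.dat && python3 -m creep path.dat >/dev/null;echo '[{"aperture": 0.085},{"aperture": 0.085}]' > path.dat && python3 -m creep path.dat >/dev/null; python3 go.py 0.4605 0.009 0.007 76.5; python3 chk.py speaker pics/sp3.png
```

```text
d [-0.0041 -0.0002  0.0654] rv [ 0.    -0.     0.002] at [0.4616 0.0129 0.0724] yaw 76.6 F [0.4 0.5 1.5] q7 -0.75 t 29.125
```

View pics/sp3.png

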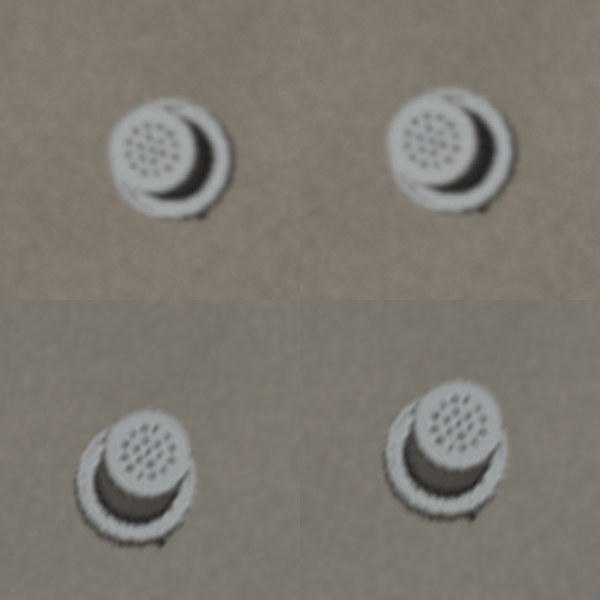

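The speaker stands upright in the round cradle; its hole pattern centre at (152,152) in the first tile (ideal 150,150) puts it within about 1.5 mm. Earbuds next.

```bash
echo '[{"aperture": 0.085,"tx": -0.002,"tz": 0.012},{"aperture": 0.085,"tx": -0.0035,"tz": 0.03},{"aperture": 0.085,"tx": -0.0035,"tz": 0.048},{"aperture": 0.085,"tx": -0.0035,"tz": 0.058},{"aperture": 0.085,"tx": -0.0035,"tz": 0.058}]' > path.dat && python3 -m creep path.dat >/dev/null;echo '[{"aperture": 0.085,"tz": 0.002},{"aperture": 0.085,"tz": 0.004},{"aperture": 0.085,"tz": 0.004}]' > path.dat && python3 -m creep path.dat|grep -E "pos|^force";  python3 go.py 0.4605 0.009 0.007 76.5
```

```text
position: [0.4606, 0.0083, 0.0103]
force: [-0.3, 0.1, -0.1]
d [ 0.0006 -0.0003  0.0033] rv [ 0.    -0.     0.001] at [0.4606 0.0083 0.0103] yaw 76.5 F [-0.3  0.1 -0.1] q7 -0.81 t 30.225
```

```bash
echo '[{"aperture": 0.07,"tz": 0.003},{"aperture": 0.055,"tz": 0.003},{"aperture": 0.035,"tz": 0.003},{"aperture": 0.03,"tz": 0.003},{"aperture": 0.03,"tz": 0.003}]' > path.dat && python3 -m creep path.dat 25;echo '[{"aperture": 0.03}]' > path.dat && python3 -m creep path.dat ; python3 go.py 0.4605 0.009 0.007 76.5;  echo '[{"aperture": 0.03,"tz": -0.01},{"aperture": 0.03,"tz": -0.03},{"aperture": 0.03,"tz": -0.05},{"aperture": 0.03,"tz": -0.06},{"aperture": 0.03,"tz": -0.06}]' > path.dat && python3 -m creep path.dat; python3 go.py 0.6072 -0.218 0.07 88.8
```

```text
clock: 30.85
position: [0.4605, 0.0084, 0.0073]
tool_rot: [-3.142, -0.0, 1.336]
force: [-1.1, 0.4, 3.1]
grip_width: 0.0415
finger_force: 25.6
clock: 30.98
position: [0.4606, 0.0083, 0.0073]
tool_rot: [3.142, -0.0, 1.336]
force: [-1.9, 0.7, 4.3]
grip_width: 0.0413
finger_force: 25.7
d [ 0.0006 -0.0002  0.0003] rv [ 0.    -0.     0.001] at [0.4606 0.0083 0.0073] yaw 76.5 F [-1.9  0.7  4.3] q7 -0.82 t 30.975
clock: 31.6
position: [0.461, 0.0082, 0.0678]
tool_rot: [3.14, -0.0, 1.335]
force: [0.4, -0.4, -0.6]
grip_width: 0.0415
finger_force: 25.6
d [-0.1858  0.195  -0.0021] rv [ 0.001 -0.    -0.215] at [0.461  0.0082 0.0678] yaw 76.5 F [ 0.4 -0.4 -0.6] q7 -0.75 t 31.6
```

```bash
echo '[{"aperture": 0.03,"tx": -0.018,"ty": 0.019,"rz": -0.02},{"aperture": 0.03,"tx": -0.045,"ty": 0.047,"rz": -0.05},{"aperture": 0.03,"tx": -0.08,"ty": 0.084,"rz": -0.09},{"aperture": 0.03,"tx": -0.115,"ty": 0.121,"rz": -0.13},{"aperture": 0.03,"tx": -0.15,"ty": 0.157,"rz": -0.18}]' > path.dat && python3 -m creep path.dat >/dev/null; echo '[{"aperture": 0.03,"tx": -0.023,"ty": 0.02,"rz": -0.025},{"aperture": 0.03,"tx": -0.04,"ty": 0.032,"rz": -0.033},{"aperture": 0.03,"tx": -0.042,"ty": 0.033,"rz": -0.033},{"aperture": 0.03,"tx": -0.042,"ty": 0.033,"rz": -0.033}]' > path.dat && python3 -m creep path.dat |head -2;python3 go.py 0.6072 -0.218 0.0133 88.7
```

```text
clock: 32.72
position: [0.6084, -0.217, 0.0665]
d [-0.0011 -0.0011  0.0532] rv [-0.001 -0.001  0.001] at [ 0.6084 -0.217   0.0665] yaw 88.8 F [ 0.4  0.4 -0.9] q7 -0.1 t 32.725
```

```bash
echo '[{"aperture": 0.03,"tx": -0.0008,"ty": -0.001,"tz": 0.015},{"aperture": 0.03,"tx": -0.0008,"ty": -0.001,"tz": 0.03},{"aperture": 0.03,"tx": -0.0008,"ty": -0.001,"tz": 0.042},{"aperture": 0.03,"tx": -0.0008,"ty": -0.001,"tz": 0.047},{"aperture": 0.03,"tx": -0.0008,"ty": -0.001,"tz": 0.047}]' > path.dat && python3 -m creep path.dat |head -2;echo '[{"aperture": 0.03,"tz": 0.002},{"aperture": 0.03,"tz": 0.003},{"aperture": 0.03,"tz": 0.003}]' > path.dat && python3 -m creep path.dat |grep -E "pos|^force";python3 go.py 0.6072 -0.218 0.0133 88.7
```

```text
clock: 33.35
position: [0.6078, -0.2185, 0.0198]
position: [0.608, -0.2187, 0.0173]
force: [-0.3, -0.0, -1.0]
d [ 0.0006 -0.0008  0.004 ] rv [0.    0.    0.001] at [ 0.608  -0.2187  0.0173] yaw 88.7 F [-0.3 -0.  -1. ] q7 -0.13 t 33.725
```

```bash
echo '[{"aperture": 0.03,"tx": 0.0006,"ty": -0.0008,"tz": 0.002},{"aperture": 0.03,"tx": 0.0006,"ty": -0.0008,"tz": 0.0033},{"aperture": 0.03,"tx": 0.0006,"ty": -0.0008,"tz": 0.0033}]' > path.dat && python3 -m creep path.dat |grep -E "pos|^force";echo '[{"aperture": 0.03,"tz": 0.0004},{"aperture": 0.03,"tz": 0.0004}]' > path.dat && python3 -m creep path.dat |grep -E "pos|^force"
```

```text
position: [0.6071, -0.218, 0.0138]
force: [-0.1, -0.6, 0.1]
position: [0.6071, -0.218, 0.0135]
force: [-0.3, -0.9, -0.3]
```

```bash
echo '[{"aperture": 0.03,"tz": 0.0004},{"aperture": 0.03,"tz": 0.0004}]' > path.dat && python3 -m creep path.dat |grep -E "pos|^force"
```

```text
position: [0.6072, -0.2181, 0.0133]
force: [-1.8, -0.7, 4.3]
```

```bash
echo '[{"aperture": 0.045},{"aperture": 0.055},{"aperture": 0.07},{"aperture": 0.08},{"aperture": 0.08}]' > path.dat && python3 -m creep path.dat 20; echo '[{"aperture": 0.08,"tz": -0.01},{"aperture": 0.08,"tz": -0.03},{"aperture": 0.08,"tz": -0.06},{"aperture": 0.08,"tz": -0.1},{"aperture": 0.08,"tz": -0.14}]' > path.dat && python3 -m creep path.dat | head -2;  echo '[{"aperture": 0.08,"tx": -0.05,"rz": 0.1},{"aperture": 0.08,"tx": -0.1,"tz": -0.02,"rz": 0.2},{"aperture": 0.08,"tx": -0.15,"tz": -0.04,"rz": 0.3},{"aperture": 0.08,"tx": -0.2,"tz": -0.06,"rz": 0.4},{"aperture": 0.08,"tx": -0.25,"tz": -0.06,"rz": 0.5}]' > path.dat && python3 -m creep path.dat | head -2; python3 go.py 0.28 -0.558 0.23 26.8
```

```text
clock: 35.22
position: [0.6072, -0.218, 0.0131]
tool_rot: [-3.142, -0.0, 1.549]
force: [-0.2, 0.0, -0.5]
grip_width: 0.0799
finger_force: 0.0
clock: 35.85
position: [0.6072, -0.218, 0.156]
clock: 36.48
position: [0.6021, -0.4698, 0.2172]
d [-0.2378 -0.2344 -0.0139] rv [ 0.004 -0.001  0.578] at [ 0.6021 -0.4698  0.2172] yaw 59.9 F [ 1.   0.1 -0.4] q7 -0.1 t 36.475
```

```bash
echo '[{"aperture": 0.08,"tx": -0.04,"ty": -0.04,"rz": 0.1},{"aperture": 0.08,"tx": -0.08,"ty": -0.08,"rz": 0.2},{"aperture": 0.08,"tx": -0.12,"ty": -0.12,"rz": 0.3},{"aperture": 0.08,"tx": -0.16,"ty": -0.16,"rz": 0.4},{"aperture": 0.08,"tx": -0.2,"ty": -0.2,"rz": 0.5}]' > path.dat && python3 -m creep path.dat |head -2; python3 - <<'E'
from h import *
t=[]
Q=[(.6164,.2165,.020),(.3954,-.2517,.024),(.511,.4198,.038),(.6072,-.2183,.032)]
for n in("top","side"):
    p,d=grab_frame(n); np.savez(f"fin_{n}.npz",p=p,d=d); o=np.array([0,0]) if n=="top" else np.array([-.0024,.0028])
    r=[]
    for x,y,z in Q:
        q=ortho(n,p,np.array([x,y])+o,z); cv2.drawMarker(q,(200,200),(0,0,255),0,16,1); r.append(q[100:300,100:300] if z!=.020 else cv2.resize(q[50:350,50:350],(200,200)))
    t.append(np.hstack(r))
cv2.imwrite("pics/fin.png",np.vstack(t))
E
```

```text
clock: 37.1
position: [0.3269, -0.5418, 0.2149]
```

View pics/fin.png

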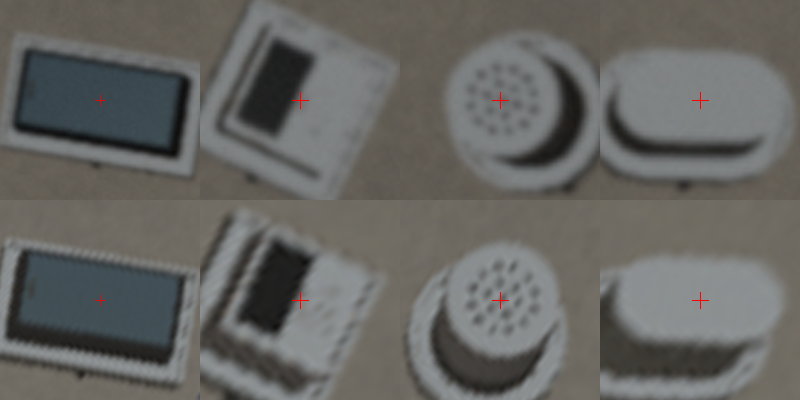

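All four sit in their cradles, with the pad-centre crosses at or near the device centres. Numeric check of player, speaker, earbuds and driver:

```bash
python3 - <<'E'
from h import *
L=lambda s,n:np.load(f"{s}_{n}.npz" if s else f"{n}0.npz")["p"]
def blob(n,p,c,z,r=56):
    o=ortho(n,p,c,z); g=cv2.GaussianBlur(cv2.cvtColor(o,6),(5,5),0); m=((g<80)).astype(np.uint8)
    k=[q for q in cv2.findContours(m,0,1)[0] if 800<cv2.contourArea(q)<3500]
    q=min(k,key=lambda q:np.hypot(*(np.array(cv2.minAreaRect(q)[0])-200))); R=cv2.minAreaRect(q); return o2w(R[0],c),np.array(R[1])*S*1e3,R[2]
for n in("top","side"):
    o=np.array([0,0]) if n=="top" else np.array([-.0024,.0028])
    a=blob(n,L("",n),np.array([.678,-.010])+o,.018); b=blob(n,L("fin",n),np.array([.3954,-.2517])+o,.024)
    d=np.radians(64-83.4); R=np.array([[np.cos(d),-np.sin(d)],[np.sin(d),np.cos(d)]])
    print(n,"player err mm",((b[0]-R@(a[0]-np.array([.678,-.010])-o)-o-[.3954,-.2517])*1e3).round(1),a[1:],b[1:])
    # driver: template displacement
    u=proj(n,[[.53,-.135,0]])[0].astype(int); A,B=[L(s,n)[u[1]-40:u[1]+40,u[0]-40:u[0]+40].astype(int) for s in("","fin")]
    y=lambda M:np.argwhere((M[...,2]-M[...,0])>60).mean(0); print("driver",y(A),y(B))
    # speaker holes and earbuds by hough / brightness inside top plane
    for k,c0,z0,c1,z1 in(("speaker",(.5146,-.4117),.032,(.511,.4198),.038),):
        r=[]
        for p,c,z in((L("",n),c0,z0),(L("fin",n),c1,z1)):
            c=np.array(c)+o; g=cv2.cvtColor(ortho(n,p,c,z),6)[150:250,150:250].astype(float); h=cv2.GaussianBlur(g,(0,0),12)-cv2.GaussianBlur(g,(0,0),1.5)
            yy,xx=np.mgrid[:100,:100]; w=np.clip(h-5,0,None)*(np.hypot(xx-50,yy-50)<42); r.append(o2w(((w*xx).sum()/w.sum()+150,(w*yy).sum()/w.sum()+150),c)-o)
        print(k,"holes orig",r[0].round(4),"now err mm",((r[1]-c1)*1e3).round(1))
    # earbuds: best white-stadium template in plane z=.032
    p=L("fin",n); c=np.array([.6072,-.2183])+o; g=cv2.GaussianBlur(cv2.cvtColor(ortho(n,p,c,.032),6),(3,3),0).astype(float)
    best=[]
    gx=cv2.Sobel(g,cv2.CV_64F,1,0);gy=cv2.Sobel(g,cv2.CV_64F,0,1)
    t=np.linspace(0,2*np.pi,240); s=np.where(np.cos(t)>0,1,-1)
    for a in np.radians(np.arange(-4,8,1)):
        N=np.c_[np.cos(t),np.sin(t)]; P=N*42+np.c_[s*42,0*s]; Lx=np.linspace(-40,40,60)
        P=np.r_[P,np.c_[Lx,0*Lx+42],np.c_[Lx,0*Lx-42]]; N=np.r_[N,np.c_[0*Lx,0*Lx+1],np.c_[0*Lx,0*Lx-1]]
        Rm=np.array([[np.cos(a),np.sin(a)],[-np.sin(a),np.cos(a)]]); P=P@Rm;N=N@Rm
        for i in range(-14,15):
            for j in range(-14,15):
                q=(P+[200+i,200+j]).round().astype(int); best.append((np.clip(-(gx[q[:,1],q[:,0]]*N[:,0]+gy[q[:,1],q[:,0]]*N[:,1]),0,60).sum(),-j*.5,-i*.5,np.degrees(a)))
    print("earbuds err mm (x,y) imgangle",max(best))
E
```

```text
Traceback (most recent call last):
ValueError: min() iterable argument is empty
```

```bash
cat > fin.py <<'E'
from h import *
L=lambda s,n:np.load(f"{s}_{n}.npz" if s else f"{n}0.npz")["p"]
def blob(n,p,c,z):
    o=ortho(n,p,c,z); g=cv2.GaussianBlur(cv2.cvtColor(o,6),(5,5),0); v=g[150:250,150:250]; m=(g<(np.percentile(v,3)+np.percentile(v,90))/2).astype(np.uint8); m[:135]=0;m[265:]=0;m[:,:135]=0;m[:,265:]=0
    k=[q for q in cv2.findContours(m,0,1)[0] if 1200<cv2.contourArea(q)<7000]
    if not k: return None
    q=min(k,key=lambda q:np.hypot(*(np.array(cv2.minAreaRect(q)[0])-200))); R=cv2.minAreaRect(q); return o2w(R[0],c),np.array(R[1])*S*1e3,R[2]
d=np.radians(64-83.4); R=np.array([[np.cos(d),-np.sin(d)],[np.sin(d),np.cos(d)]])
t=np.linspace(0,2*np.pi,240); s=np.where(np.cos(t)>0,1,-1)
for n in("top","side"):
    o=np.array([0,0]) if n=="top" else np.array([-.0024,.0028])
    a=blob(n,L("",n),np.array([.678,-.010])+o,.018); b=blob(n,L("fin",n),np.array([.3954,-.2517])+o,.024)
    if a and b: print(n,"player err mm",((b[0]-R@(a[0]-np.array([.678,-.010])-o)-o-[.3954,-.2517])*1e3).round(1),a[1:],b[1:])
    else: print(a,b)
    u=proj(n,[[.53,-.135,0]])[0].astype(int); A,B=[L(k,n)[u[1]-40:u[1]+40,u[0]-40:u[0]+40].astype(int) for k in("","fin")]
    y=lambda M:np.argwhere((M[...,2]-M[...,0])>60).mean(0); print("driver",y(A),y(B))
    r=[]
    for p,c,z in((L("",n),(.5146,-.4117),.032),(L("fin",n),(.511,.4198),.038)):
        c=np.array(c)+o; g=cv2.cvtColor(ortho(n,p,c,z),6)[150:250,150:250].astype(float); h=cv2.GaussianBlur(g,(0,0),12)-cv2.GaussianBlur(g,(0,0),1.5)
        yy,xx=np.mgrid[:100,:100]; w=np.clip(h-5,0,None)*(np.hypot(xx-50,yy-50)<42); r.append(o2w(((w*xx).sum()/w.sum()+150,(w*yy).sum()/w.sum()+150),c)-o)
    print("speaker holes orig",r[0].round(4),"now err mm",((r[1]-[.511,.4198])*1e3).round(1))
    g=cv2.GaussianBlur(cv2.cvtColor(ortho(n,L("fin",n),np.array([.6072,-.2183])+o,.032),6),(3,3),0)
    gx=cv2.Sobel(g,cv2.CV_64F,1,0);gy=cv2.Sobel(g,cv2.CV_64F,0,1); best=[]
    for a in np.radians(np.arange(-4,8,1)):
        N=np.c_[np.cos(t),np.sin(t)]; P=N*42+np.c_[s*42,0*s]; X=np.linspace(-40,40,60)
        P=np.r_[P,np.c_[X,0*X+42],np.c_[X,0*X-42]]; N=np.r_[N,np.c_[0*X,0*X+1],np.c_[0*X,0*X-1]]
        M=np.array([[np.cos(a),np.sin(a)],[-np.sin(a),np.cos(a)]]); P=P@M;N=N@M
        for i in range(-14,15):
            for j in range(-14,15):
                q=(P+[200+i,200+j]).round().astype(int); best.append((np.clip(-(gx[q[:,1],q[:,0]]*N[:,0]+gy[q[:,1],q[:,0]]*N[:,1]),0,60).sum(),-j*.5,-i*.5,np.degrees(a)))
    print("earbuds err mm (x,y), angle",max(best))
E
python3 fin.py
```

```text
top player err mm [0.2 0.3] (array([23.57372284, 45.23013306]), 6.632514476776123) (array([23.7023201 , 45.61578751]), 26.56505012512207)
driver [40.75       34.91666667] [40.68571429 34.92857143]
speaker holes orig [ 0.5127 -0.4103] now err mm [ 0.9 -1.2]
earbuds err mm (x,y), angle (np.float64(11018.329426242182), 0.0, -1.0, np.float64(-3.0000000000000004))
side player err mm [0.1 0.6] (array([24.55658722, 46.17844772]), 3.990912914276123) (array([24.47947311, 46.37607574]), 25.90650749206543)
driver [42.28947368 37.39473684] [42.28947368 37.39473684]
speaker holes orig [ 0.5141 -0.4095] now err mm [ 1.  -0.3]
earbuds err mm (x,y), angle (np.float64(11967.893708578467), 0.5, 0.5, np.float64(0.0))
```

All four are within about 1.5 mm of their outlines and the driver has not moved. Handing in.

```bash
python3 -c "
from workcell import job; print(job.job_done())"
```

```text
the job is handed in; nothing more can be done
None
```

The phone, player, speaker and earbud case are each set down flat, face up, in their own white cradles, within about 1.5 mm of the black outlines in the final camera check; the yellow screwdriver has not moved, and the job is handed in at about 37 s.

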